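Clip the loaded mass hanger onto the force transducer's eye

ROBOT

A 7-joint arm with a two-finger parallel gripper is mounted at the origin on a cart in front of the work surface, level with it; the furniture and walls round the work are solid. World frame = base frame: x ahead of the robot, y to its left, z up, the work surface at z = 0. Lengths are in m, angles in rad, forces in N, time in s.
With the tool pointing down it reaches from about 0.4 to 0.85 m from the base axis. Payload 4.5 kg.
Tool frame: the origin (TCP) lies between the finger pads; the fingertips stand 17 mm ahead of it and the grasp point (between the pads) lies 2 mm behind it; y points along the fingers, x is the direction in which the jaws open and shut, and the axes are right-handed (so a half turn about y gives the same grasp; the last joint's range is limited). The gripper opens to 85 mm and grips with 20 to 120 N. Pads are 22 mm wide; open, the fingers measure 114 mm over their backs; the gripper's body (76 mm by 85 mm) begins 54 mm behind the grasp point. The pads swing forward as they close: fully open they stand 13 mm farther back than shut.
Start: joints at [-1.11, 0.689, -0.195, 1.565, 0.157, 0.902, -0.215], TCP at [0.259, 0.569, 0.215] pointing down, gripper open.
Joint ranges: [-3.01, 3.01], [-0.46, 2.08], [-1.47, 1.51], [0.13, 2.56], [-1, 4.14], [0.04, 2.09], [-2.66, 2.66]. Speed limits (rad/s): [2.57, 2.57, 3.14, 3.14, 3.14, 3.14, 3.14].

INTERFACE

Orientations are given as a unit quaternion [x, y, z, w].
In Python, from plant import bot gives the robot as it stands. The module is installed in compiled form; this text tells all that it offers.
- The arm moves only by the shell command python3 -m crank 'ROWS'. ROWS is JSON, a list of rows, each an object of numbers: "x", "y", "z": the shift along the tool's x, y, z in units of 40 mm (1.0 is 40 mm); "wx", "wy", "wz": the turn, a rotation vector about the tool's x, y, z in rad; "grip": the closure, from -1 (fully open) to 1 (shut). A call has 1 to 10 rows; each row is the pose to reach, as a shift and turn from the pose commanded when the call began, along the tool's axes at that moment; what a row does not reach only later rows make up. A row lasts 1/10 s, in which the tool goes at most 50 mm and 8.59 degrees, less where a joint would pass 70% of its speed; a pose out of reach is approached as far as the arm can. A call with a gripper value outside its range is refused whole. The fingers move at their own pace and stop on an object; the grip force is fixed at half the most. Time passes only in rows, so rows that repeat a pose let the fingers close. It gives the time, the measured TCP pose, the force and the opening at its end, in the units of the state.
- bot.get_obs(): the state, without advancing time (a new reading comes with each control period).
- bot.capture(name): name is "scene" or "top"; returns the picture (384x512x3 uint8, red, green, blue); there is no depth.
- bot.camera_model(name): a dict with "camera_matrix" (3x3 intrinsics, pixels), "cam_to_world" (4x4, takes a point from camera to world coordinates). Camera axes: x right, y down, z forward; pixel columns grow to the right and rows downward; lengths in m; the calibration is good to about 2 mm. A picture is of the moment at which its call begins. camera_model takes no time and is no camera call.
- bot.job_done(): hands the job in, once; it reports no verdict.
The state is a dict: "clock": time; "joint_positions": joint angles; "joint_vel": joint speeds; "joint_torque": joint torques, N m; "ee_pos": TCP position; "orientation": TCP orientation; "ft_force": force on the tool from outside, world axes, zero at the start; "torque": the same for the moment, N m; "finger_gap": finger opening in m.
Only numpy, scipy, OpenCV 4.12 (cv2) and the standard library are available. Lean on these libraries where they do the work, as an engineer would, in place of code of your own. Each camera call takes 0.05 s, during which the arm holds its last target. There are 200 camera calls.

TASK

The force transducer on its stand is due for its load check. Take the hanger that carries the three slotted masses, the taller stack of the two, and clip its snap hook onto the D-shaped eye at the tip of the transducer's beam: with the nose of the hook in the eye, press it down until the sprung gate gives way and snaps shut behind the eye's front bar. Then tug the hanger lightly upward to make sure the gate holds, lower it gently until the eye carries it again and let go, so that it hangs freely with the bar in the bend of its hook. The transducer is delicate and must never feel more than 20 N, and the other hanger and the bottles and vials must stay standing where they are.

Things in the scene. Friction and masses are not known exactly. Their poses are not given: they have to be found in the camera images.
- stand: Transducer stand: grey base plate 115 x 92 x 12 mm fixed to the bench, post 12 mm thick and 210 mm high, black clamp on it; a square 13 mm aluminium beam points from the clamp along the stand's -x axis, roughly toward the robot, and ends in a flat horizontal D-shaped eye of 5 mm steel wire. Origin on the bench under the post, z up. Nothing stands above the eye.
- eye_mark (a point): Where the middle of the eye's straight front bar lies when the clamp stands at its mark: 135 mm from the post, 158 mm up. The hand-set clamp may stand up to 13 mm higher or lower, which is not reported: find the bar's height by touch or sight. Axes as the stand: bar along y, straight for 21 mm; opening behind it 24 mm wide, from x = +2.5 to +26 mm; beam from +35 mm.
- loaded: Hanger to hang, 0.27 kg, loose: stack 38 mm across, 32 mm high (brass pan, three slotted steel discs); on it an 8 mm round bar bent to a snap hook, mouth down, a lug on top. Origin: centre of the underside, z up, x toward the hook's nose. Bar: on the axis to z = 36, slanting to x = -11.5 at z = 48, then straight up as the shank, over the bend, down to the nose at x = +11.5.
- loaded_lug (a point): Centre of the loaded hanger's handling lug, 140 mm above its underside: upright steel plate 22 mm (x) by 8 mm (y), from 122 to 158 mm up, with a hole in its upper half, above its centre of mass. Grip it across the 8 mm, closing along the hanger's y axis, fingertips not below its lower edge: the eye's bar comes up to 6 mm under that edge. Axes as the hanger.
- loaded_crown (a point): Inner top of the hook's bend, 24 mm below the lug's centre; here the eye's bar comes to rest. Clear width between shank and nose 15 mm; tip of the nose 24 mm below the crown, gate 22 mm below. Below the nose the eye's bar can be brought in level from the nose's side (+x), its axis 29 to 69 mm below the crown. Axes as the hanger.
- loaded_gate (a joint): Sprung gate, brass tongue 4 mm thick, pivoted in the shank, free end at the nose. Angle, rad: 0 shut, swings only inward (up) to 1.55. A bar pressed against it from below in mid-mouth opens it at about 5 N (8 N near the shank, 3.5 N near the nose); it snaps back when the bar's axis is about 6 mm below the crown, some 20 mm after first touch; 3 to 4 mm later the bar meets the crown.
- load_beam (a joint): Vertical deflection of the beam with its eye, m: 0 unloaded, positive pulled up, negative loaded; 1 mm per 10 N, so small that it is hard to read through the noise. Stops at 4 mm. The clamp does not slip.
- light_lug (a point): Lug centre of the other hanger: the same but with only one slotted disc on its pan (stack 14 mm high), 140 mm above its underside, loose. Axes as the first. Leave it alone.
- vial_a: Glass vial with screw cap, 22 mm across, 51 mm high, standing loose; origin at its underside. Leave it alone.
- vial_b: Another glass vial of the same size, standing loose; origin at its underside. Leave it alone.
- amber: Reagent bottle with black cap, 49 mm across, 94 mm high, standing loose; origin at its underside. Leave it alone.
Mind the look-alikes: they are no part of the job. What is shaped like the loaded but orange or purple is not meant.

How it is judged:
By the outcome, as a careful person would: the job done as asked, in the order asked, and still so for the second after the job is handed in, with the robot touching nothing.
It also fails if it takes over 54 s, if anything falls off the work surface, if the arm or the gripper's body presses on something with over 40 N, if the wrist force passes 120 N, or if a joint passes its speed limit or range.

## Working session

There is one attempt and no reset: what is moved stays moved. The work goes in short steps, Python scripts to look and compute and a shell command to move; the robot and the scene stay as the last step left them, time stands still between calls to the robot, and variables do not carry over. Pictures are saved under pics/ and viewed, about 8 in all and at most 12, crops included, and the job is handed in when it is done.

```bash
mkdir -p pics; python3 - <<'E'
from plant import bot
import cv2,numpy as np
o=bot.get_obs()
for k in("clock","ee_pos","orientation","ft_force","finger_gap"):print(k,o[k])
for n in("scene","top"):
    im=bot.capture(n);cv2.imwrite(f"pics/{n}0.png",im[:,:,::-1]);m=bot.camera_model(n);print(n,m["camera_matrix"],np.round(m["cam_to_world"],4))
a=cv2.imread("pics/scene0.png");b=cv2.imread("pics/top0.png")
E
```

```text
clock 0.0
ee_pos [0.25846399 0.56829121 0.21435918]
orientation [ 0.59492457  0.38227631 -0.38334085 -0.59412067]
ft_force [ 0.71606397  0.01240991 -0.22609504]
finger_gap 0.08560679007237434
scene [[420.95268141   0.         258.5701203 ]
 [  0.         420.95268141 192.16813827]
 [  0.           0.           1.        ]] [[ 0.5835 -0.5657  0.5826  0.0033]
 [-0.8121 -0.4101  0.4152 -0.5735]
 [ 0.0041 -0.7154 -0.6987  0.724 ]
 [ 0.      0.      0.      1.    ]]
top [[417.12764824   0.         253.60953074]
 [  0.         417.12764824 192.87492394]
 [  0.           0.           1.        ]] [[ 0.0582 -0.9695  0.2381  0.3389]
 [-0.9983 -0.0553  0.0187 -0.2177]
 [-0.0049 -0.2388 -0.9711  0.9328]
 [ 0.      0.      0.      1.    ]]
```

View pics/scene0.png

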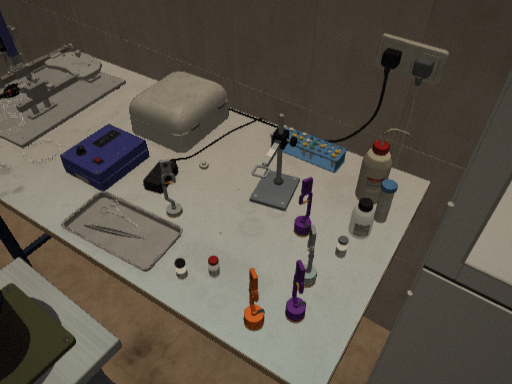

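View pics/top0.png

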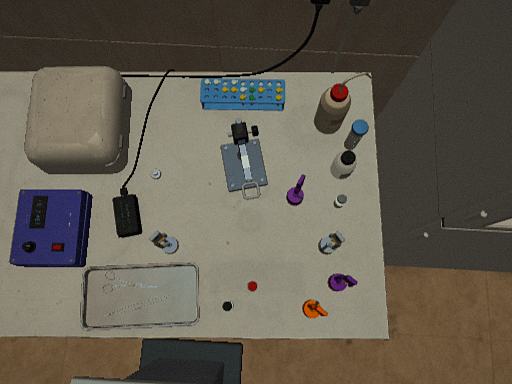

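The scene view shows two grey hangers, at (172,195) and (311,260), and the stand with its eye at about (262,170). In the top view they are at (165,243), (331,242) and (251,190). I'll enlarge these areas.

```bash
python3 - <<'E'
import cv2,numpy as np
a=cv2.imread("pics/scene0.png");b=cv2.imread("pics/top0.png")
def c(im,x,y,w,h,s):
    return cv2.resize(im[y:y+h,x:x+w],(w*s,h*s),interpolation=cv2.INTER_CUBIC)
# 3 tiles 400x300 from scene / top
t=[c(a,145,150,50,75,8)[:600,:400],c(a,285,220,50,75,8)]
g=lambda i:np.clip((i/255.)**.6*255,0,255).astype('uint8')
cv2.imwrite("pics/c1.png",g(np.hstack(t)))
t1=np.hstack([c(b,140,222,50,37,8),c(b,307,222,50,37,8)])
t2=np.hstack([c(a,240,125,50,37,8),c(b,225,170,50,37,8)])
cv2.imwrite("pics/c2.png",g(np.vstack([t1,t2])))
E
```

```text
(no output)
```

View pics/c1.png

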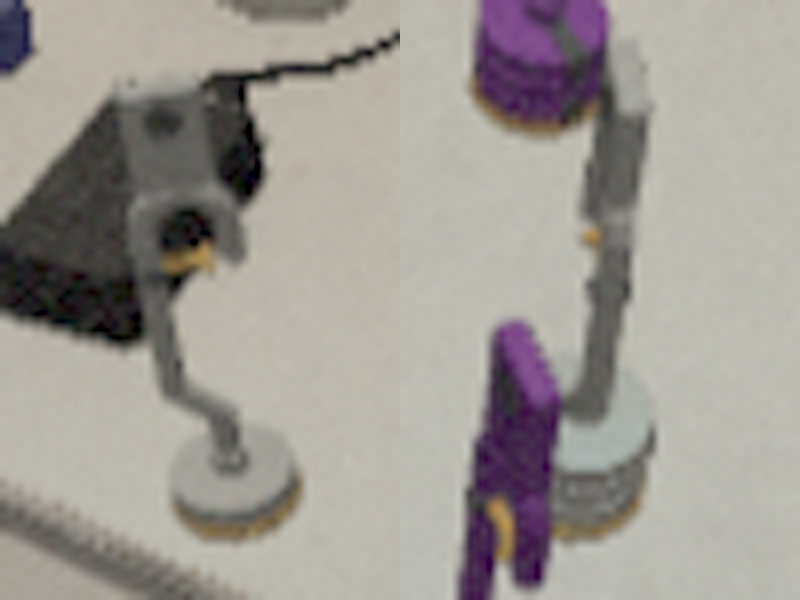

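View pics/c2.png

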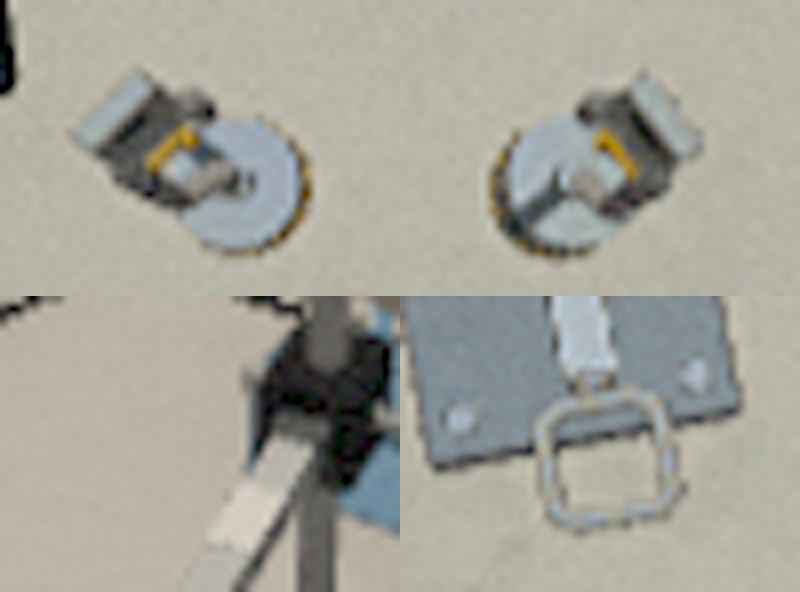

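The taller stack (three discs) is the right-hand hanger, top pixel (331,242). In the top crop its nose is the stub up-left of the lug. The eye's front bar is at about top (251.9,197.8). I still need the eye in the scene view.

```bash
cat > h.py <<'E'
from plant import bot
import numpy as np, cv2
from scipy.spatial.transform import Rotation as R
def ray(n,u,v):
    m=bot.camera_model(n);T=np.array(m["cam_to_world"]);d=T[:3,:3]@np.linalg.solve(m["camera_matrix"],[u,v,1.]);return T[:3,3],d
def atz(n,u,v,z):
    o,d=ray(n,u,v);return o+d*(z-o[2])/d[2]
def tri(a,b):
    (o,d),(p,e)=a,b;s=np.linalg.lstsq(np.c_[d,-e],p-o,rcond=None)[0];A=o+s[0]*d;B=p+s[1]*e;return (A+B)/2,np.linalg.norm(A-B)
def proj(n,P):
    m=bot.camera_model(n);T=np.array(m["cam_to_world"]);c=m["camera_matrix"]@(T[:3,:3].T@(np.array(P)-T[:3,3]));return c[:2]/c[2]
def tile(x0,y0,X,Y,px,py,s=8): return x0+(px-X)/s-.5+.5/s, y0+(py-Y)/s-.5+.5/s
def st():
    o=bot.get_obs();r=R.from_quat(o["orientation"]).as_matrix();return o,np.array(o["ee_pos"]),r
E
python3 - <<'E'
from h import *
t=lambda px,py:tile(307,222,400,0,px,py)
lug=atz("top",*t(667,116),.158);print("lug",lug)
d=atz("top",*t(637,79),.158)-atz("top",*t(697,153),.158);print("lugdir",np.degrees(np.arctan2(d[1],d[0])),np.linalg.norm(d))
print("stack",atz("top",*t(575,178),.032))
e=lambda px,py:tile(225,170,400,296,px,py)
for z in(.145,.158,.171):print("bar",z,atz("top",*e(613,518),z))
c1,c2=atz("top",*e(435,465),.012),atz("top",*e(740,410),.012);d=c1-c2;print("plate",c1,c2,"stand yaw",np.degrees(np.arctan2(d[1],d[0]))-90,np.linalg.norm(d))
d=atz("top",*e(562,522),.158)-atz("top",*e(665,509),.158);print("bar yaw",np.degrees(np.arctan2(d[1],d[0]))-90)
for n,u,v in(("purpleA",294,196),("purpleB",337,283),("orange",311,310)):print(n,atz("top",u,v,.0))
o,p,r=st();print(p,"\n",np.round(r,3))
a=cv2.imread("pics/scene0.png")
g=np.clip((a/255.)**.6*255,0,255).astype('uint8')
A=cv2.resize(g[155:185,245:285],None,fx=10,fy=10,interpolation=2);B=cv2.resize(g[215:255,295:335][:30],None,fx=10,fy=10,interpolation=2)
cv2.imwrite("pics/c3.png",np.hstack([A,B]))
E
```

```text
lug [ 0.45533574 -0.36821422  0.158     ]
lugdir 40.45423954185032 0.02171996407434872
stack [ 0.45603158 -0.36810224  0.032     ]
bar 0.145 [ 0.52297807 -0.19835689  0.145     ]
bar 0.158 [ 0.51994116 -0.19867562  0.158     ]
bar 0.171 [ 0.51690426 -0.19899435  0.171     ]
plate [ 0.56662532 -0.14359185  0.012     ] [ 0.58774568 -0.2294284   0.012     ] stand yaw 13.823213987821788 0.08839673479881702
bar yaw 10.65796207932091
purpleA [ 0.56555155 -0.29282677  0.        ]
purpleB [ 0.37560967 -0.39342678  0.        ]
orange [ 0.31546602 -0.33820133  0.        ]
[0.25849067 0.56837659 0.21446559] 
 [[ 0.414 -0.001 -0.91 ]
 [ 0.91  -0.002  0.414]
 [-0.002 -1.    -0.   ]]
```

View pics/c3.png

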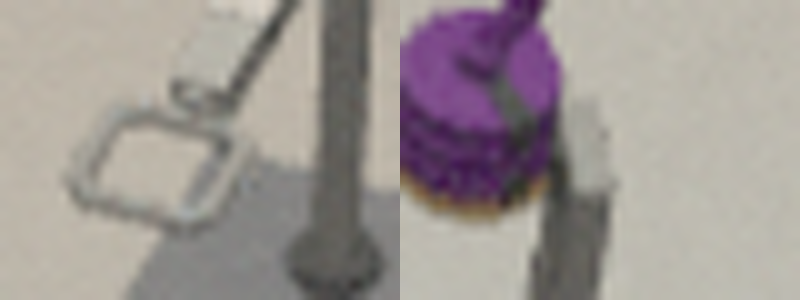

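```bash
python3 - <<'E'
from h import *
t=lambda px,py:tile(225,170,400,296,px,py)
s=lambda px,py:tile(245,155,0,0,px,py,10)
P,e=tri(ray("scene",*s(131,206)),ray("top",*t(613,518)));print("bar tri",P,e)
post=atz("scene",*s(335,265),.014);print("post",post)
d=post-P;print(np.degrees(np.arctan2(d[1],d[0])),np.hypot(d[0],d[1]))
print("bar yaw scene",[np.round(atz("scene",*s(*q),P[2]),4) for q in((75,190),(188,222))])
# lug via scene crop at right tile: top plate centre
l=lambda px,py:tile(295,215,400,0,px,py,10)
print("lug tri",tri(ray("scene",*l(588,145)),ray("top",*tile(307,222,400,0,667,116))))
print(atz("top",*tile(225,170,400,296,435,465),.012))
E
```

```text
bar tri [ 0.52334446 -0.19916285  0.14664732] 0.00212334420570311
post [ 0.65585315 -0.16774909  0.014     ]
13.336863801097975 0.1361814104559559
bar yaw scene [array([ 0.5214, -0.1876,  0.1466]), array([ 0.5271, -0.2121,  0.1466])]
lug tri (array([ 0.45610536, -0.36913405,  0.15733093]), np.float64(0.0020106834185714345))
[ 0.56662532 -0.14359185  0.012     ]
```

```bash
cat >> h.py <<'E'
def rel(targets):
    o,p,r=st();print("t",round(o["clock"],2),"p",np.round(p,4),"jaw",round(np.degrees(np.arctan2(r[1,0],r[0,0])),2),"F",np.round(o["ft_force"],2),"gap",round(o["finger_gap"],4))
    for q,a in targets:
        a=np.radians(a);T=np.array([[np.cos(a),0,-np.sin(-a)*-1],[np.sin(a),0,0],[0,-1,0]])
        x=T[:,0];y=np.array([0,0,-1.]);T=np.c_[x,y,np.cross(x,y)]
        print(np.round(r.T@(np.array(q)-p)/.04,3),np.round(R.from_matrix(r.T@T).as_rotvec(),4))
E
python3 -c "
from h import *
rel([((.45,.2,.27),24),((.48,-.1,.27),-15)])"
```

```text
t 0.1 p [0.2585 0.5684 0.2145] jaw 65.55 F [ 0.14 -0.51  0.83] gap 0.0853
[-6.405 -1.377 -8.17 ] [ 7.000e-04  7.252e-01 -1.500e-03]
[-12.922  -1.366 -11.957] [ 1.2000e-03  1.4059e+00 -1.3000e-03]
```

```bash
python3 -m crank '[{"x":-0.6,"y":-0.6,"z":-0.8,"wy":0.07},{"x":-1.3,"y":-1.38,"z":-1.6,"wy":0.15},{"x":-1.9,"y":-1.38,"z":-2.4,"wy":0.22},{"x":-2.6,"y":-1.38,"z":-3.2,"wy":0.29},{"x":-3.2,"y":-1.38,"z":-4.1,"wy":0.36},{"x":-3.9,"y":-1.38,"z":-4.9,"wy":0.44},{"x":-4.5,"y":-1.38,"z":-5.7,"wy":0.51},{"x":-5.1,"y":-1.38,"z":-6.5,"wy":0.58},{"x":-5.8,"y":-1.38,"z":-7.4,"wy":0.65},{"x":-6.4,"y":-1.38,"z":-8.2,"wy":0.72}]'; python3 -c "
from h import *
rel([((.48,-.1,.27),-15),((.456,-.3685,.27),-49.5)])"
```

```text
t 0.1 p [0.2585 0.5684 0.2145] jaw 65.55 F [ 0.14 -0.51  0.83] gap 0.0853
[-12.922  -1.366 -11.957] [ 1.2000e-03  1.4059e+00 -1.3000e-03]
[-19.281  -1.355 -14.189] [ 1.700e-03  2.008e+00 -1.000e-03]validation failed for argument at $[0]...
```

```bash
python3 -m crank '[{"x":-0.6,"y":-0.6,"z":-0.8,"wx":0,"wy":0.07,"wz":0,"grip":-1},{"x":-1.3,"y":-1.38,"z":-1.6,"wx":0,"wy":0.15,"wz":0,"grip":-1},{"x":-1.9,"y":-1.38,"z":-2.4,"wx":0,"wy":0.22,"wz":0,"grip":-1},{"x":-2.6,"y":-1.38,"z":-3.2,"wx":0,"wy":0.29,"wz":0,"grip":-1},{"x":-3.2,"y":-1.38,"z":-4.1,"wx":0,"wy":0.36,"wz":0,"grip":-1},{"x":-3.9,"y":-1.38,"z":-4.9,"wx":0,"wy":0.44,"wz":0,"grip":-1},{"x":-4.5,"y":-1.38,"z":-5.7,"wx":0,"wy":0.51,"wz":0,"grip":-1},{"x":-5.1,"y":-1.38,"z":-6.5,"wx":0,"wy":0.58,"wz":0,"grip":-1},{"x":-5.8,"y":-1.38,"z":-7.4,"wx":0,"wy":0.65,"wz":0,"grip":-1},{"x":-6.4,"y":-1.38,"z":-8.2,"wx":0,"wy":0.72,"wz":0,"grip":-1}]'; python3 -c "
from h import *
rel([((.48,-.1,.27),-15),((.456,-.3685,.27),-49.5)])"
```

```text
clock: 1.1
ee_pos: [0.4518, 0.1978, 0.2702]
orientation: [0.692, 0.147, -0.148, -0.691]
ft_force: [0.3, -0.9, -0.2]
finger_gap: 0.0853
t 1.1 p [0.4518 0.1978 0.2702] jaw 24.09 F [ 0.33 -0.89 -0.2 ] gap 0.0853
[-2.394  0.011 -7.084] [ 7.000e-04  6.822e-01 -5.000e-04]
[ -5.682   0.016 -12.967] [ 9.0000e-04  1.2843e+00 -3.0000e-04]
```

```bash
python3 -m crank '[{"x":-0.4,"y":0,"z":-1.1,"wx":0,"wy":0.12,"wz":0,"grip":-1},{"x":-0.8,"y":0,"z":-2.2,"wx":0,"wy":0.24,"wz":0,"grip":-1},{"x":-1.1,"y":0,"z":-3.3,"wx":0,"wy":0.36,"wz":0,"grip":-1},{"x":-1.5,"y":0,"z":-4.4,"wx":0,"wy":0.48,"wz":0,"grip":-1},{"x":-1.9,"y":0,"z":-5.6,"wx":0,"wy":0.6,"wz":0,"grip":-1},{"x":-2.4,"y":0,"z":-6.8,"wx":0,"wy":0.72,"wz":0,"grip":-1},{"x":-3.0,"y":0,"z":-7.9,"wx":0,"wy":0.85,"wz":0,"grip":-1},{"x":-3.6,"y":0,"z":-9.0,"wx":0,"wy":0.97,"wz":0,"grip":-1},{"x":-4.2,"y":0,"z":-10.2,"wx":0,"wy":1.1,"wz":0,"grip":-1},{"x":-4.8,"y":0,"z":-11.2,"wx":0,"wy":1.2,"wz":0,"grip":-1}]'; python3 -c "
from h import *
rel([((.456,-.3685,.24),-49.5),((.456,-.3685,.144),-49.5)])"
```

```text
clock: 2.1
ee_pos: [0.4608, -0.2857, 0.2701]
orientation: [-0.654, 0.269, -0.269, 0.654]
ft_force: [1.3, 0.2, 0.6]
finger_gap: 0.0853
t 2.1 p [ 0.4608 -0.2857  0.2701] jaw -44.69 F [1.28 0.16 0.56] gap 0.0853
[ 1.371  0.752 -1.556] [-0.0004  0.0839 -0.0003]
[ 1.371  3.152 -1.557] [-0.0004  0.0839 -0.0003]
```

```bash
python3 -m crank '[{"x":0.6,"y":0.2,"z":-0.8,"wx":0,"wy":0.04,"wz":0,"grip":0},{"x":1.37,"y":0.5,"z":-1.56,"wx":0,"wy":0.084,"wz":0,"grip":0},{"x":1.37,"y":1.2,"z":-1.56,"wx":0,"wy":0.084,"wz":0,"grip":0},{"x":1.37,"y":1.75,"z":-1.56,"wx":0,"wy":0.084,"wz":0,"grip":0},{"x":1.37,"y":1.75,"z":-1.56,"wx":0,"wy":0.084,"wz":0,"grip":0}]'; python3 - <<'E'
from h import *
rel([((.456,-.3685,.144),-49.5)])
g=lambda i:np.clip((i/255.)**.6*255,0,255).astype('uint8')
for n in("scene","top"):cv2.imwrite(f"pics/{n}1.png",bot.capture(n)[:,:,::-1])
a=cv2.imread("pics/scene1.png");b=cv2.imread("pics/top1.png")
u,v=map(int,proj("scene",(.456,-.3685,.16)));x,y=map(int,proj("top",(.456,-.3685,.16)));print(u,v,x,y)
cv2.imwrite("pics/c4.png",g(np.hstack([cv2.resize(a[v-35:v+40,u-25:u+25],None,fx=8,fy=8,interpolation=2),cv2.resize(b[y-35:y+40,x-25:x+25],None,fx=8,fy=8,interpolation=2)])))
E
```

```text
clock: 2.6
ee_pos: [0.4544, -0.3652, 0.1971]
orientation: [-0.642, 0.297, -0.292, 0.643]
ft_force: [-0.8, 0.6, 1.0]
finger_gap: 0.0427
t 2.6 p [ 0.4544 -0.3652  0.1971] jaw -49.29 F [-0.78  0.63  1.03] gap 0.0427
[ 0.099  1.327 -0.021] [ 0.0012  0.0036 -0.0075]
312 228 340 235
```

View pics/c4.png

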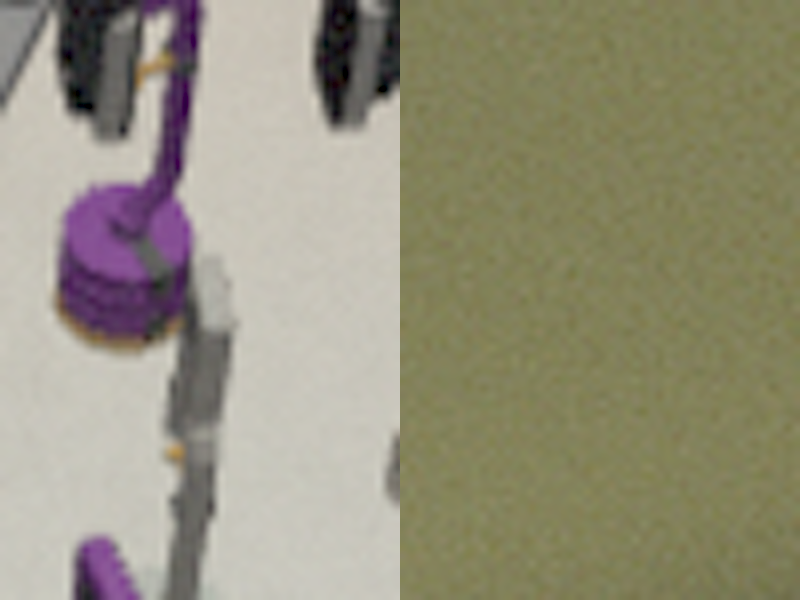

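The scene view shows the fingers, tips at crop (112,130) and (345,120), straddling the lug at (212,300). I'll descend and close.

```bash
python3 -m crank '[{"x":0.1,"y":0.5,"z":-0.02,"wx":0,"wy":0,"wz":0,"grip":0},{"x":0.1,"y":1.0,"z":-0.02,"wx":0,"wy":0,"wz":0,"grip":0},{"x":0.1,"y":1.33,"z":-0.02,"wx":0,"wy":0,"wz":0,"grip":0},{"x":0.1,"y":1.33,"z":-0.02,"wx":0,"wy":0,"wz":0,"grip":0.4},{"x":0.1,"y":1.33,"z":-0.02,"wx":0,"wy":0,"wz":0,"grip":0.6},{"x":0.1,"y":1.33,"z":-0.02,"wx":0,"wy":0,"wz":0,"grip":0.7},{"x":0.1,"y":1.33,"z":-0.02,"wx":0,"wy":0,"wz":0,"grip":0.8},{"x":0.1,"y":1.33,"z":-0.02,"wx":0,"wy":0,"wz":0,"grip":1},{"x":0.1,"y":1.33,"z":-0.02,"wx":0,"wy":0,"wz":0,"grip":1},{"x":0.1,"y":1.33,"z":-0.02,"wx":0,"wy":0,"wz":0,"grip":1}]';  python3 - <<'E'
from h import *
rel([((.456,-.3685,.28),-49.5)])
E
```

```text
clock: 3.7
ee_pos: [0.4584, -0.3706, 0.1473]
orientation: [-0.643, 0.295, -0.295, 0.643]
ft_force: [-0.1, -0.1, -0.6]
finger_gap: 0.0002
t 3.7 p [ 0.4584 -0.3706  0.1473] jaw -49.27 F [-0.11 -0.07 -0.58] gap 0.0002
[-0.078 -3.318 -0.011] [-0.0001  0.004   0.0001]
```

The gap closed to zero, so the grasp missed. I need to look.

```bash
python3 - <<'E'
from h import *
g=lambda i:np.clip((i/255.)**.6*255,0,255).astype('uint8')
cv2.imwrite("pics/scene2.png",bot.capture("scene")[:,:,::-1])
a=cv2.imread("pics/scene2.png");cv2.imwrite("pics/c5.png",g(cv2.resize(a[185:285,255:355],None,fx=6,fy=6,interpolation=2)))
print(proj("scene",st()[1]))
E
```

```text
[313.59649954 232.425869  ]
```

View pics/c5.png

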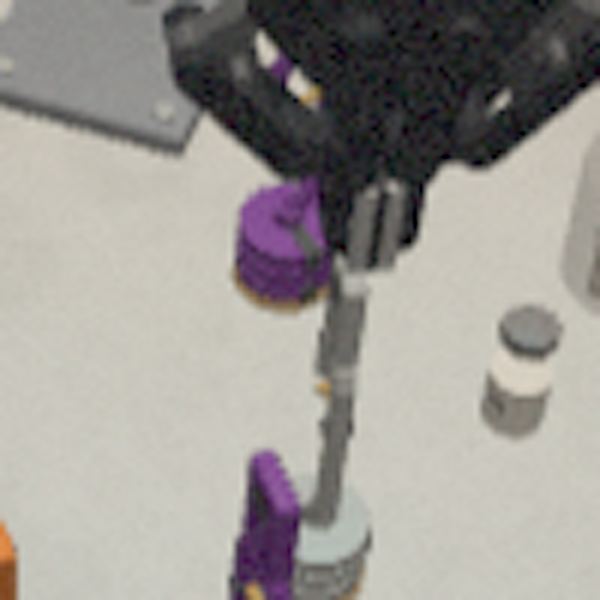

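```bash
python3 - <<'E'
from h import *
print("pre tips",[np.round(proj("scene",(.4544,-.3652,z)),1) for z in(.18,.187,.197)],"seen 315.1 208.1")
print("now tips",[np.round(proj("scene",(.4584,-.3706,z)),1) for z in(.13,.147,.16)],"seen",255+370/6-.5,185+265/6-.5)
t=tile(255,185,0,0,352,275,6)
print("lug top px",t,tri(ray("scene",*t),ray("top",*tile(307,222,400,0,667,116))))
print("tip on ray z .13,.145,.158",[np.round(atz("scene",*tile(255,185,0,0,370,265,6),z),4) for z in(.13,.145,.158,.17)])
o=bot.get_obs();print(o["ee_pos"],o["joint_positions"],R.from_quat(o["orientation"]).as_matrix().round(3))
E
```

```text
pre tips [array([311.6, 220.2]), array([311.9, 217.5]), array([312.5, 213.5])] seen 315.1 208.1
now tips [array([312.7, 238.6]), array([313.6, 232.5]), array([314.3, 227.8])] seen 316.1666666666667 228.66666666666666
lug top px (313.25, 230.41666666666669) (array([ 0.45640819, -0.36955096,  0.15373825]), np.float64(0.0012966393573490358))
tip on ray z .13,.145,.158 [array([ 0.4826, -0.364 ,  0.13  ]), array([ 0.4705, -0.3692,  0.145 ]), array([ 0.46  , -0.3738,  0.158 ]), array([ 0.4503, -0.3781,  0.17  ])]
[ 0.45841051 -0.37054085  0.14722292] [ 0.44063706  0.74822351  0.28330835  1.75702491 -0.30746013  0.67990916
  0.03296652] [[ 0.652  0.     0.758]
 [-0.758  0.     0.652]
 [ 0.    -1.     0.   ]]
```

The closed tips sit at or above the lug's top, about 10 px higher in the image than the reported TCP predicts. I'll check the tool axis against both cameras.

```bash
python3 - <<'E'
from h import *
g=lambda i:np.clip((i/255.)**.5*255,0,255).astype('uint8')
o,p,r=st();out=[]
for n,(x0,y0) in(("scene",(250,150)),("top",(290,170))):
    a=g(bot.capture(n)[:,:,::-1]);a=cv2.resize(a[y0:y0+120,x0:x0+80],None,fx=5,fy=5,interpolation=2)
    for z in(-.017,.0,.05,.1):
        u,v=proj(n,p+[0,0,z]);cv2.circle(a,(int((u-x0+.5)*5),int((v-y0+.5)*5)),3,(0,0,255) if z<.01 else (0,255,0),1)
    for z in(.122,.158):
        u,v=proj(n,(.456,-.3688,z));cv2.circle(a,(int((u-x0+.5)*5),int((v-y0+.5)*5)),3,(255,255,0),1)
    out.append(a)
cv2.imwrite("pics/c6.png",np.hstack(out))
E
```

```text
(no output)
```

View pics/c6.png

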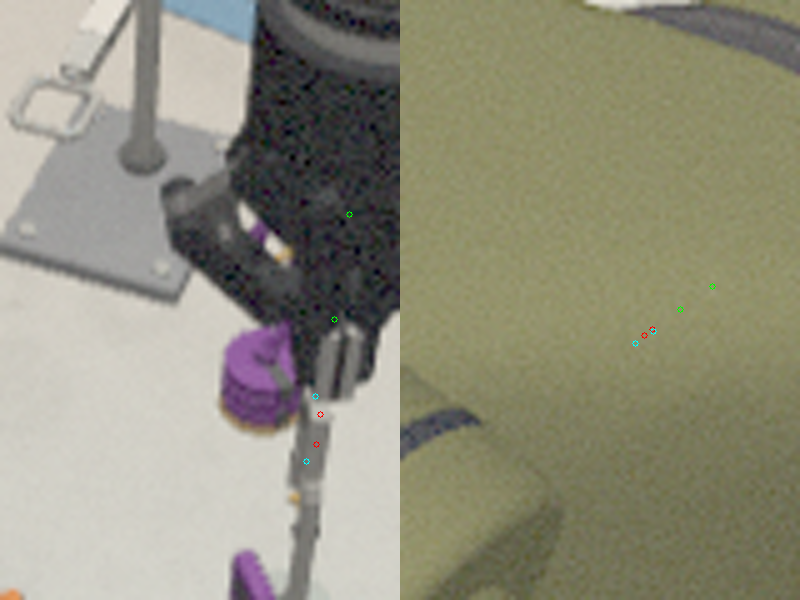

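```bash
python3 -m crank '[{"x":0,"y":-0.3,"z":0,"wx":0,"wy":0,"wz":0,"grip":0},{"x":-0.1,"y":-0.3,"z":0,"wx":0,"wy":0,"wz":0,"grip":0},{"x":-0.1,"y":-0.3,"z":0,"wx":0,"wy":0,"wz":0,"grip":0},{"x":-0.1,"y":-0.3,"z":0,"wx":0,"wy":0,"wz":0,"grip":0},{"x":-0.1,"y":-0.1,"z":0,"wx":0,"wy":0,"wz":0,"grip":0},{"x":-0.1,"y":0.2,"z":0,"wx":0,"wy":0,"wz":0,"grip":0},{"x":-0.1,"y":0.4,"z":0,"wx":0,"wy":0,"wz":0,"grip":0},{"x":-0.1,"y":0.6,"z":0,"wx":0,"wy":0,"wz":0,"grip":0},{"x":-0.1,"y":0.7,"z":0,"wx":0,"wy":0,"wz":0,"grip":0},{"x":-0.1,"y":0.7,"z":0,"wx":0,"wy":0,"wz":0,"grip":0}]'; python3 - <<'E'
from h import *
rel([])
g=lambda i:np.clip((i/255.)**.5*255,0,255).astype('uint8')
a=g(bot.capture("scene")[:,:,::-1]);cv2.imwrite("pics/c7.png",cv2.resize(a[190:290,255:355],None,fx=6,fy=6,interpolation=2))
E
```

```text
clock: 4.85
ee_pos: [0.4554, -0.3672, 0.1183]
orientation: [-0.643, 0.295, -0.294, 0.643]
ft_force: [-0.1, 0.7, 0.2]
finger_gap: 0.0425
t 4.85 p [ 0.4554 -0.3672  0.1183] jaw -49.28 F [-0.15  0.72  0.23] gap 0.0425
```

View pics/c7.png

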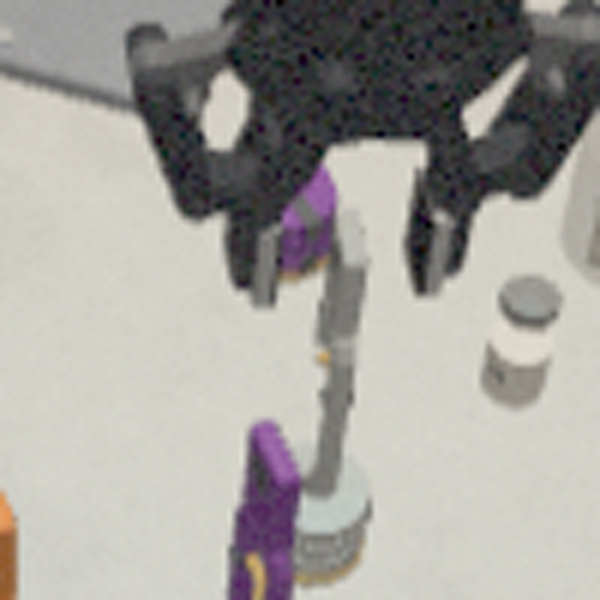

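```bash
python3 -m crank '[{"x":0,"y":0,"z":0,"wx":0,"wy":0,"wz":0,"grip":0.4},{"x":0,"y":0,"z":0,"wx":0,"wy":0,"wz":0,"grip":0.6},{"x":0,"y":0,"z":0,"wx":0,"wy":0,"wz":0,"grip":0.7},{"x":0,"y":0,"z":0,"wx":0,"wy":0,"wz":0,"grip":0.75},{"x":0,"y":0,"z":0,"wx":0,"wy":0,"wz":0,"grip":0.8},{"x":0,"y":0,"z":0,"wx":0,"wy":0,"wz":0,"grip":0.85},{"x":0,"y":0,"z":0,"wx":0,"wy":0,"wz":0,"grip":1},{"x":0,"y":0,"z":0,"wx":0,"wy":0,"wz":0,"grip":1}]'; python3 - <<'E'
from h import *
rel([]);print([np.round(proj("scene",(.4554,-.3672,z)),1) for z in(.1,.11,.12,.13,.14)])
g=lambda i:np.clip((i/255.)**.5*255,0,255).astype('uint8')
a=g(bot.capture("scene")[:,:,::-1]);cv2.imwrite("pics/c8.png",cv2.resize(a[205:255,285:335],None,fx=12,fy=12,interpolation=2))
E
```

```text
clock: 5.7
ee_pos: [0.4563, -0.3678, 0.1195]
orientation: [0.643, -0.294, 0.295, -0.643]
ft_force: [0.1, 0.4, 1.7]
finger_gap: 0.007
t 5.7 p [ 0.4563 -0.3678  0.1195] jaw -49.27 F [0.08 0.39 1.73] gap 0.007
[array([308.8, 249. ]), array([309.3, 245.7]), array([309.8, 242.3]), array([310.3, 238.8]), array([310.8, 235.2])]
```

Gripped (gap 7 mm). Now lift a little and view.

```bash
python3 -m crank '[{"x":0,"y":-0.1,"z":0,"wx":0,"wy":0,"wz":0,"grip":1},{"x":0,"y":-0.4,"z":0,"wx":0,"wy":0,"wz":0,"grip":1},{"x":0,"y":-0.9,"z":0,"wx":0,"wy":0,"wz":0,"grip":1},{"x":0,"y":-1.4,"z":0,"wx":0,"wy":0,"wz":0,"grip":1},{"x":0,"y":-1.8,"z":0,"wx":0,"wy":0,"wz":0,"grip":1},{"x":0,"y":-1.9,"z":0,"wx":0,"wy":0,"wz":0,"grip":1},{"x":0,"y":-1.9,"z":0,"wx":0,"wy":0,"wz":0,"grip":1}]'; python3 - <<'E'
from h import *
rel([((.4646,-.2119,.195),-76.6)])
E
```

```text
clock: 6.45
ee_pos: [0.4557, -0.3675, 0.1957]
orientation: [0.643, -0.295, 0.295, -0.643]
ft_force: [0.2, -0.3, -3.3]
finger_gap: 0.0066
t 6.45 p [ 0.4557 -0.3675  0.1957] jaw -49.28 F [ 0.18 -0.3  -3.35] gap 0.0066
[-2.804  0.017  2.706] [-4.000e-04  4.769e-01  5.000e-04]
```

```bash
python3 -m crank '[{"x":-0.2,"y":0,"z":0.2,"wx":0,"wy":0.03,"wz":0,"grip":1},{"x":-0.6,"y":0,"z":0.6,"wx":0,"wy":0.1,"wz":0,"grip":1},{"x":-1.0,"y":0,"z":1.0,"wx":0,"wy":0.17,"wz":0,"grip":1},{"x":-1.4,"y":0,"z":1.4,"wx":0,"wy":0.24,"wz":0,"grip":1},{"x":-1.8,"y":0,"z":1.8,"wx":0,"wy":0.32,"wz":0,"grip":1},{"x":-2.2,"y":0,"z":2.15,"wx":0,"wy":0.39,"wz":0,"grip":1},{"x":-2.6,"y":0,"z":2.5,"wx":0,"wy":0.45,"wz":0,"grip":1},{"x":-2.8,"y":0,"z":2.7,"wx":0,"wy":0.477,"wz":0,"grip":1},{"x":-2.8,"y":0,"z":2.7,"wx":0,"wy":0.477,"wz":0,"grip":1},{"x":-2.8,"y":0,"z":2.7,"wx":0,"wy":0.477,"wz":0,"grip":1}]'; python3 - <<'E'
from h import *
rel([((.523,-.198,.195),-76.6)])
g=lambda i:np.clip((i/255.)**.5*255,0,255).astype('uint8')
a=g(bot.capture("scene")[:,:,::-1]);cv2.imwrite("pics/c9.png",cv2.resize(a[140:240,215:315],None,fx=6,fy=6,interpolation=2))
E
```

```text
clock: 7.45
ee_pos: [0.4642, -0.2125, 0.1947]
orientation: [0.555, -0.438, 0.438, -0.555]
ft_force: [0.4, -0.2, -1.9]
finger_gap: 0.0069
t 7.45 p [ 0.4642 -0.2125  0.1947] jaw -76.55 F [ 0.42 -0.24 -1.88] gap 0.0069
[-0.01  -0.008  1.513] [0.001  0.0009 0.0001]
```

View pics/c9.png

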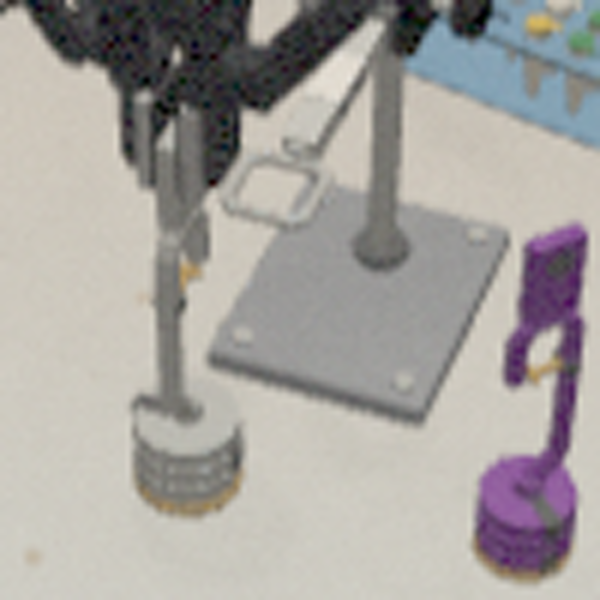

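The hanger hangs upright with its nose toward the eye (eye front bar at about (255,210) in the crop). I'll check its position numerically from stack top at (188,425).

```bash
python3 - <<'E'
from h import *
print(atz("scene",*tile(215,140,0,0,188,420,6),.1072))
# eye bar ends in this crop: (222,200)-(300,228)
for q in((224,200),(262,213),(298,222)):print(atz("scene",*tile(215,140,0,0,*q,6),.1466))
E
```

```text
[ 0.46203357 -0.21567713  0.1072    ]
[ 0.52287447 -0.18623182  0.1466    ]
[ 0.52512472 -0.20068087  0.1466    ]
[ 0.52860422 -0.2132615   0.1466    ]
```

```bash
python3 -m crank '[{"x":0,"y":0,"z":0.2,"wx":0,"wy":0,"wz":0,"grip":1},{"x":0,"y":0,"z":0.5,"wx":0,"wy":0,"wz":0,"grip":1},{"x":0,"y":0,"z":0.8,"wx":0,"wy":0,"wz":0,"grip":1},{"x":0,"y":0,"z":1.1,"wx":0,"wy":0,"wz":0,"grip":1},{"x":0,"y":0,"z":1.3,"wx":0,"wy":0,"wz":0,"grip":1},{"x":0,"y":0,"z":1.45,"wx":0,"wy":0,"wz":0,"grip":1},{"x":0,"y":0,"z":1.53,"wx":0,"wy":0,"wz":0,"grip":1},{"x":0,"y":0,"z":1.53,"wx":0,"wy":0,"wz":0,"grip":1},{"x":0,"y":0,"z":1.53,"wx":0,"wy":0,"wz":0,"grip":1},{"x":0,"y":0,"z":1.53,"wx":0,"wy":0,"wz":0,"grip":1}]'; python3 - <<'E'
from h import *
rel([])
g=lambda i:np.clip((i/255.)**.5*255,0,255).astype('uint8')
out=[]
a=g(bot.capture("scene")[:,:,::-1]);cv2.imwrite("pics/c10.png",cv2.resize(a[145:205,225:305],None,fx=10,fy=10,interpolation=2))
E
```

```text
clock: 8.5
ee_pos: [0.5235, -0.1982, 0.1952]
orientation: [0.555, -0.439, 0.438, -0.555]
ft_force: [0.2, -0.6, -3.1]
finger_gap: 0.0067
t 8.5 p [ 0.5235 -0.1982  0.1952] jaw -76.64 F [ 0.23 -0.61 -3.09] gap 0.0067
```

View pics/c10.png

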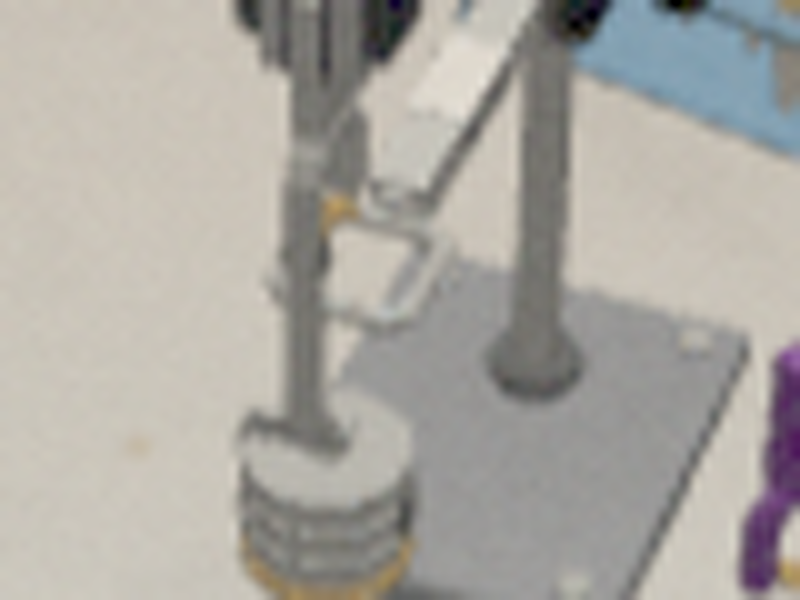

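```bash
python3 - <<'E'
from h import *
d=np.array([.973,.232,0]);y=np.array([-.232,.973,0]);B=np.array([.5232,-.1991,.1466])
c=lambda P:np.round((proj("scene",P)-[225,145]+.5)*10)
for n,P in(("mid",B),("L",B+.0145*y),("R",B-.0145*y),("shank",B-.0115*d),("nose tip exp z",np.r_[(B+.0115*d)[:2],.1952-.0035+.0]),("rear mid",B+.0285*d)):print(n,c(P))
for z in(.10,.1466,.17,.19):print("hanger shank z",z,c(np.r_[np.array([.5235,-.1992])-.0115*d[:2],z]),"nose",c(np.r_[np.array([.5235,-.1992])+.0115*d[:2],z]))
E
```

```text
mid [326. 308.]
L [261. 290.]
R [392. 326.]
shank [304. 343.]
nose tip exp z [348. 104.]
rear mid [378. 224.]
hanger shank z 0.1 [306. 506.] nose [347. 436.]
hanger shank z 0.1466 [305. 342.] nose [348. 273.]
hanger shank z 0.17 [305. 256.] nose [349. 186.]
hanger shank z 0.19 [305. 179.] nose [349. 110.]
```

```bash
python3 -m crank '[{"x":0,"y":0.05,"z":0.02,"wx":0,"wy":0,"wz":0,"grip":1},{"x":0,"y":0.1,"z":0.02,"wx":0,"wy":0,"wz":0,"grip":1},{"x":0,"y":0.15,"z":0.02,"wx":0,"wy":0,"wz":0,"grip":1},{"x":0,"y":0.2,"z":0.02,"wx":0,"wy":0,"wz":0,"grip":1},{"x":0,"y":0.25,"z":0.02,"wx":0,"wy":0,"wz":0,"grip":1},{"x":0,"y":0.3,"z":0.02,"wx":0,"wy":0,"wz":0,"grip":1},{"x":0,"y":0.3,"z":0.02,"wx":0,"wy":0,"wz":0,"grip":1}]';python3 -m crank '[{"x":0,"y":0.03,"z":0,"wx":0,"wy":0,"wz":0,"grip":1},{"x":0,"y":0.06,"z":0,"wx":0,"wy":0,"wz":0,"grip":1},{"x":0,"y":0.1,"z":0,"wx":0,"wy":0,"wz":0,"grip":1},{"x":0,"y":0.1,"z":0,"wx":0,"wy":0,"wz":0,"grip":1}]'
```

```text
clock: 9.25
ee_pos: [0.5247, -0.1977, 0.1828]
orientation: [0.555, -0.438, 0.438, -0.555]
ft_force: [-0.0, -0.1, -1.9]
finger_gap: 0.0066
clock: 9.65
ee_pos: [0.5247, -0.1977, 0.1789]
orientation: [0.555, -0.438, 0.438, -0.555]
ft_force: [-0.1, -0.9, -3.2]
finger_gap: 0.0065
```

```bash
python3 -m crank '[{"x":0,"y":0.03,"z":0,"wx":0,"wy":0,"wz":0,"grip":1},{"x":0,"y":0.05,"z":0,"wx":0,"wy":0,"wz":0,"grip":1},{"x":0,"y":0.05,"z":0,"wx":0,"wy":0,"wz":0,"grip":1}]';python3 -m crank '[{"x":0,"y":0.03,"z":0,"wx":0,"wy":0,"wz":0,"grip":1},{"x":0,"y":0.05,"z":0,"wx":0,"wy":0,"wz":0,"grip":1},{"x":0,"y":0.05,"z":0,"wx":0,"wy":0,"wz":0,"grip":1}]'
```

```text
clock: 9.95
ee_pos: [0.5248, -0.1977, 0.177]
orientation: [-0.555, 0.438, -0.438, 0.555]
ft_force: [0.7, 0.7, -2.8]
finger_gap: 0.0061
clock: 10.25
ee_pos: [0.525, -0.1979, 0.1752]
orientation: [-0.555, 0.438, -0.438, 0.555]
ft_force: [-0.6, -0.4, -2.1]
finger_gap: 0.0068
```

```bash
for i in 1 2; do python3 -m crank '[{"x":0,"y":0.03,"z":0,"wx":0,"wy":0,"wz":0,"grip":1},{"x":0,"y":0.05,"z":0,"wx":0,"wy":0,"wz":0,"grip":1},{"x":0,"y":0.05,"z":0,"wx":0,"wy":0,"wz":0,"grip":1}]'|grep -E 'ee_pos|ft_f'; done
```

```text
ee_pos: [0.525, -0.198, 0.1735]
ft_force: [-0.2, -0.6, 2.9]
ee_pos: [0.5249, -0.198, 0.1712]
ft_force: [-0.9, 0.8, 3.8]
```

```bash
for i in 1 2 3 4; do python3 -m crank '[{"x":0,"y":0.03,"z":0,"wx":0,"wy":0,"wz":0,"grip":1},{"x":0,"y":0.06,"z":0,"wx":0,"wy":0,"wz":0,"grip":1},{"x":0,"y":0.06,"z":0,"wx":0,"wy":0,"wz":0,"grip":1}]'|grep -E 'ee_pos|ft_f'; done
```

```text
ee_pos: [0.5251, -0.1979, 0.1688]
ft_force: [-0.3, 0.5, 4.4]
ee_pos: [0.5245, -0.1981, 0.1662]
ft_force: [-1.2, -1.1, 4.4]
ee_pos: [0.524, -0.1979, 0.1635]
ft_force: [-1.8, -2.4, 1.9]
ee_pos: [0.5243, -0.1977, 0.1612]
ft_force: [-2.4, -0.9, 2.3]
```

```bash
for i in 1 2 3; do python3 -m crank '[{"x":0,"y":0.03,"z":0,"wx":0,"wy":0,"wz":0,"grip":1},{"x":0,"y":0.05,"z":0,"wx":0,"wy":0,"wz":0,"grip":1},{"x":0,"y":0.05,"z":0,"wx":0,"wy":0,"wz":0,"grip":1}]'|grep -E 'ee_pos|ft_f'; done
```

```text
ee_pos: [0.5245, -0.1977, 0.1593]
ft_force: [-3.0, 0.1, 0.7]
ee_pos: [0.5242, -0.1973, 0.1568]
ft_force: [0.5, 0.3, -3.1]
ee_pos: [0.5257, -0.1974, 0.1555]
ft_force: [0.0, 0.5, -2.8]
```

The gate snapped at about 0.157 (force back to the hanger's weight). Now the tug upward.

```bash
python3 -m crank '[{"x":0,"y":-0.06,"z":0,"wx":0,"wy":0,"wz":0,"grip":1},{"x":0,"y":-0.12,"z":0,"wx":0,"wy":0,"wz":0,"grip":1},{"x":0,"y":-0.18,"z":0,"wx":0,"wy":0,"wz":0,"grip":1},{"x":0,"y":-0.24,"z":0,"wx":0,"wy":0,"wz":0,"grip":1},{"x":0,"y":-0.24,"z":0,"wx":0,"wy":0,"wz":0,"grip":1}]'|grep -E 'ee_pos|ft_f'; for i in 1 2 3; do python3 -m crank '[{"x":0,"y":-0.02,"z":0,"wx":0,"wy":0,"wz":0,"grip":1},{"x":0,"y":-0.025,"z":0,"wx":0,"wy":0,"wz":0,"grip":1},{"x":0,"y":-0.025,"z":0,"wx":0,"wy":0,"wz":0,"grip":1}]'|grep -E 'ee_pos|ft_f'; done
```

```text
ee_pos: [0.5251, -0.198, 0.1656]
ft_force: [0.0, 0.9, -2.2]
ee_pos: [0.5248, -0.1978, 0.1661]
ft_force: [-0.6, 1.3, -3.3]
ee_pos: [0.5248, -0.1978, 0.1671]
ft_force: [-0.1, 0.6, -2.6]
ee_pos: [0.5247, -0.1977, 0.168]
ft_force: [-0.2, 0.4, -5.3]
```

```bash
python3 -m crank '[{"x":0,"y":0,"z":0,"wx":0,"wy":0,"wz":0,"grip":1}]'|grep -E 'ee_pos|ft_f'; python3 -m crank '[{"x":0,"y":-0.01,"z":0,"wx":0,"wy":0,"wz":0,"grip":1},{"x":0,"y":-0.01,"z":0,"wx":0,"wy":0,"wz":0,"grip":1}]'|grep -E 'ee_pos|ft_f'
```

```text
ee_pos: [0.5247, -0.1977, 0.168]
ft_force: [0.8, -1.1, -4.7]
ee_pos: [0.5247, -0.1977, 0.1684]
ft_force: [0.1, -0.2, -5.8]
```

```bash
for i in 1 2; do python3 -m crank '[{"x":0,"y":-0.005,"z":0,"wx":0,"wy":0,"wz":0,"grip":1},{"x":0,"y":-0.008,"z":0,"wx":0,"wy":0,"wz":0,"grip":1},{"x":0,"y":-0.008,"z":0,"wx":0,"wy":0,"wz":0,"grip":1}]'|grep -E 'ee_pos|ft_f'; done
```

```text
ee_pos: [0.5248, -0.1977, 0.1688]
ft_force: [0.9, -1.0, -7.4]
ee_pos: [0.5247, -0.1977, 0.1691]
ft_force: [0.2, 0.6, -7.6]
```

The gate holds at about 5 N net. Now lower it.

```bash
python3 -m crank '[{"x":0,"y":0.06,"z":0,"wx":0,"wy":0,"wz":0,"grip":1},{"x":0,"y":0.12,"z":0,"wx":0,"wy":0,"wz":0,"grip":1},{"x":0,"y":0.18,"z":0,"wx":0,"wy":0,"wz":0,"grip":1},{"x":0,"y":0.24,"z":0,"wx":0,"wy":0,"wz":0,"grip":1},{"x":0,"y":0.3,"z":0,"wx":0,"wy":0,"wz":0,"grip":1},{"x":0,"y":0.35,"z":0,"wx":0,"wy":0,"wz":0,"grip":1},{"x":0,"y":0.35,"z":0,"wx":0,"wy":0,"wz":0,"grip":1}]'|grep -E 'ee_pos|ft_f'; for i in 1 2 3; do python3 -m crank '[{"x":0,"y":0.01,"z":0,"wx":0,"wy":0,"wz":0,"grip":1},{"x":0,"y":0.015,"z":0,"wx":0,"wy":0,"wz":0,"grip":1},{"x":0,"y":0.015,"z":0,"wx":0,"wy":0,"wz":0,"grip":1}]'|grep -E 'ee_pos|ft_f'; done
```

```text
ee_pos: [0.5247, -0.1977, 0.1549]
ft_force: [-0.0, -0.3, -3.0]
ee_pos: [0.5249, -0.1978, 0.1547]
ft_force: [-0.3, 0.9, -2.6]
ee_pos: [0.5249, -0.1977, 0.154]
ft_force: [0.2, 0.1, -2.5]
ee_pos: [0.5248, -0.1978, 0.1534]
ft_force: [0.6, -0.2, -2.4]
```

```bash
for i in 1 2 3; do python3 -m crank '[{"x":0,"y":0.01,"z":0,"wx":0,"wy":0,"wz":0,"grip":1},{"x":0,"y":0.015,"z":0,"wx":0,"wy":0,"wz":0,"grip":1},{"x":0,"y":0.015,"z":0,"wx":0,"wy":0,"wz":0,"grip":1}]'|grep -E 'ee_pos|ft_f'; done
```

```text
ee_pos: [0.5248, -0.1978, 0.1528]
ft_force: [0.7, 0.1, -2.6]
ee_pos: [0.5249, -0.1978, 0.1522]
ft_force: [0.3, -1.4, -2.4]
ee_pos: [0.5249, -0.1978, 0.1517]
ft_force: [-0.7, -0.4, -1.8]
```

```bash
for i in 1 2; do python3 -m crank '[{"x":0,"y":0.005,"z":0,"wx":0,"wy":0,"wz":0,"grip":1},{"x":0,"y":0.01,"z":0,"wx":0,"wy":0,"wz":0,"grip":1},{"x":0,"y":0.01,"z":0,"wx":0,"wy":0,"wz":0,"grip":1}]'|grep -E 'ee_pos|ft_f'; done
```

```text
ee_pos: [0.5249, -0.1979, 0.1513]
ft_force: [0.9, 1.2, -1.2]
ee_pos: [0.5249, -0.1979, 0.1509]
ft_force: [-0.3, -0.1, 0.9]
```

The eye carries the weight now. Release.

```bash
python3 -m crank '[{"x":0,"y":0,"z":0,"wx":0,"wy":0,"wz":0,"grip":0.8},{"x":0,"y":0,"z":0,"wx":0,"wy":0,"wz":0,"grip":0.75},{"x":0,"y":0,"z":0,"wx":0,"wy":0,"wz":0,"grip":0.65},{"x":0,"y":0,"z":0,"wx":0,"wy":0,"wz":0,"grip":0.5},{"x":0,"y":0,"z":0,"wx":0,"wy":0,"wz":0,"grip":0.3},{"x":0,"y":0,"z":0,"wx":0,"wy":0,"wz":0,"grip":0.1},{"x":0,"y":0,"z":0,"wx":0,"wy":0,"wz":0,"grip":0.1},{"x":0,"y":0,"z":0,"wx":0,"wy":0,"wz":0,"grip":0.1}]'; python3 -c "
from h import *
cv2.imwrite('pics/s11.png',bot.capture('scene')[:,:,::-1])"
python3 -m crank '[{"x":0,"y":-0.1,"z":0,"wx":0,"wy":0,"wz":0,"grip":0.1},{"x":0,"y":-0.4,"z":0,"wx":0,"wy":0,"wz":0,"grip":0.1},{"x":0,"y":-0.8,"z":0,"wx":0,"wy":0,"wz":0,"grip":0.1},{"x":0,"y":-1.4,"z":0,"wx":0,"wy":0,"wz":0,"grip":0.1},{"x":0,"y":-2.2,"z":0,"wx":0,"wy":0,"wz":0,"grip":0.1},{"x":0,"y":-3.0,"z":0,"wx":0,"wy":0,"wz":0,"grip":0.1},{"x":0,"y":-3.0,"z":-1,"wx":0,"wy":0,"wz":0,"grip":0.1},{"x":0,"y":-3.0,"z":-2,"wx":0,"wy":0,"wz":0,"grip":0.1},{"x":0,"y":-3.0,"z":-2.5,"wx":0,"wy":0,"wz":0,"grip":0.1}]'
python3 -m crank '[{"x":0,"y":0,"z":0,"wx":0,"wy":0,"wz":0,"grip":0.1},{"x":0,"y":0,"z":0,"wx":0,"wy":0,"wz":0,"grip":0.1},{"x":0,"y":0,"z":0,"wx":0,"wy":0,"wz":0,"grip":0.1},{"x":0,"y":0,"z":0,"wx":0,"wy":0,"wz":0,"grip":0.1},{"x":0,"y":0,"z":0,"wx":0,"wy":0,"wz":0,"grip":0.1},{"x":0,"y":0,"z":0,"wx":0,"wy":0,"wz":0,"grip":0.1},{"x":0,"y":0,"z":0,"wx":0,"wy":0,"wz":0,"grip":0.1},{"x":0,"y":0,"z":0,"wx":0,"wy":0,"wz":0,"grip":0.1},{"x":0,"y":0,"z":0,"wx":0,"wy":0,"wz":0,"grip":0.1},{"x":0,"y":0,"z":0,"wx":0,"wy":0,"wz":0,"grip":0.1}]' >/dev/null
python3 - <<'E'
from h import *
g=lambda i:np.clip((i/255.)**.5*255,0,255).astype('uint8')
a=bot.capture("scene")[:,:,::-1];cv2.imwrite("pics/s12.png",a)
a=g(a)
A=cv2.resize(a[130:205,215:265+15],None,fx=6,fy=6,interpolation=2)   # 390x450
B=cv2.resize(a[130:280,140:400],(400,231),interpolation=2)
c=np.zeros((450,790,3),np.uint8);c[:,:390]=A;c[:231,390:790]=B
cv2.imwrite("pics/c12.png",c)
E
```

```text
clock: 19.15
ee_pos: [0.5249, -0.1978, 0.1508]
orientation: [-0.555, 0.438, -0.438, 0.555]
ft_force: [-0.0, 0.0, 0.3]
finger_gap: 0.0383
clock: 20.1
ee_pos: [0.424, -0.2221, 0.2721]
orientation: [0.554, -0.439, 0.439, -0.554]
ft_force: [0.0, -0.8, 0.3]
finger_gap: 0.0384
```

View pics/c12.png

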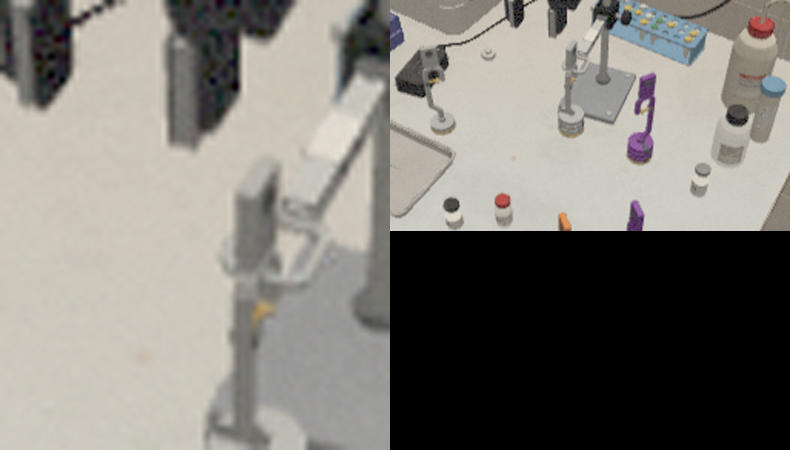

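The hanger hangs from the eye: the eye is just under the lug at (265,245) and the shut brass gate is below it at (262,310). The other items are standing. I'll check for stillness and undisturbed items numerically, then hand in.

```bash
python3 - <<'E'
from h import *
a=cv2.imread("pics/s12.png").astype(int);b=bot.capture("scene")[:,:,::-1].astype(int);z=cv2.imread("pics/scene0.png").astype(int)
d=lambda p,q,y,x,h,w:round(float(np.abs(p-q)[y:y+h,x:x+w].mean()),2)
print("hanger motion",d(a,b,155,245,60,30),"noise",d(a,b,270,170,20,60))
print("light",d(z,b,155,158,65,28),"vials",d(z,b,252,170,28,55),d(z,b,232,332,22,20),"amber",d(z,b,195,350,42,28),"purple",d(z,b,175,292,62,24))
o=bot.get_obs();print(o["clock"],o["ft_force"]);bot.job_done()
E
```

```text
hanger motion 2.1 noise 1.96
light 7.42 vials 8.58 8.47 amber 6.61 purple 10.04
21.2 [ 0.17055828 -0.49491376 -0.42509196]
the job is handed in; nothing more can be done
```

The loaded hanger now hangs freely on the transducer's eye, with the bar under the bend of the hook and the gate shut below it. I handed the job in at 21.2 s.

- **Grasp:** The first grasp closed on air, because the real fingertips were about 25–30 mm higher than the reported TCP implied. I went about 30 mm lower, gripped the lug, and carried the hanger to the eye.
- **Clipping:** I pressed the hook down. The gate needed about 5–7 N and snapped shut with the TCP at about 0.157 m.
- **Tug:** The gate held an upward tug of about 5 N net.
- **Release:** I lowered the hanger until the eye carried its weight, then opened the gripper and backed away. The load I read at the eye never passed about 8 N, against the 20 N limit. That comes from readings at the end of each short move, so a brief peak between them would not show.
- **Last checks:** The final picture shows the hanger on the eye, and the other hanger, both vials and the bottles standing. Two frames in a row show the hanger still, with a difference of 2.1 against noise of 1.96.
- **Inconclusive check:** Comparing frames with the first picture gave differences of 7–10 around the other hanger, vials and bottle, above the noise. I had no same-pair baseline, so I put this down to lighting and shadow changes. That these items did not move rests on how the final picture looks.

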